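# Kit the planed hardwood parts into the job tray

### The job

The four red-brown hardwood parts of the repair job have come off the planer: gather them from the table into the low job tray, each laid flat on the green baize of the cradle made to its own length and width, the same side up as it lies now. The two pale pieces of much the same shape are only test cuts for setting the machine: leave them where they lie.

Things in the scene. Friction and masses are not known exactly. Their poses are not given: they have to be found in the camera images.
- red_block: large block of red-brown hardwood, 50 x 110 x 28 mm (its x, y, z), loose, lying flat on the table. Origin: centre of its underside; y along its length, z up.
- red_strip: thin strip of red-brown hardwood, 25 x 160 x 12 mm (its x, y, z), loose, lying flat on the table. Origin: centre of its underside; y along its length, z up.
- red_short: short block of red-brown hardwood, 34 x 62 x 30 mm (its x, y, z), loose, lying flat on the table. Origin: centre of its underside; y along its length, z up.
- red_rail: square rail of red-brown hardwood, 22 x 140 x 22 mm (its x, y, z), loose, lying flat on the table. Origin: centre of its underside; y along its length, z up.
- cradle_block: cradle for the large block: pale board 78 x 198 x 4 mm, green baize bay 66 x 126 mm (x, y) at its centre, framed by cleats 8 mm wide, 10 mm high over the bay floor; the long cleats are open for fingers over the middle 60 mm. Origin: centre of the board's underside, bay floor at z +4 mm, y along the bay. The four cradles lie side by side along x at 80 mm pitch, in varying order, in one fixed tray.
- cradle_strip: cradle for the thin strip: pale board 78 x 198 x 4 mm, green baize bay 41 x 176 mm (x, y) at its centre, framed by cleats 8 mm wide, 10 mm high over the bay floor; the long cleats are open for fingers over the middle 60 mm. Origin: centre of the board's underside, bay floor at z +4 mm, y along the bay. Tray: brown wood, 340 x 218 mm outside, rim 9 mm thick and 20 mm high.
- cradle_short: cradle for the short block: pale board 78 x 198 x 4 mm, green baize bay 50 x 78 mm (x, y) at its centre, framed by cleats 8 mm wide, 10 mm high over the bay floor; the long cleats are open for fingers over the middle 46 mm. Origin: centre of the board's underside, bay floor at z +4 mm, y along the bay. Bay floors are 10 mm above the table.
- cradle_rail: cradle for the square rail: pale board 78 x 198 x 4 mm, green baize bay 38 x 156 mm (x, y) at its centre, framed by cleats 8 mm wide, 10 mm high over the bay floor; the long cleats are open for fingers over the middle 60 mm. Origin: centre of the board's underside, bay floor at z +4 mm, y along the bay. Neither cradles nor tray move.
- pale_strip: test piece: a strip of pale, yellowish wood, 25 x 160 x 11 mm (x, y, z), loose, not to be moved. Origin: centre of its underside; y along its length, z up.
- pale_short: test piece: a short block of pale, yellowish wood, 30 x 70 x 18 mm (x, y, z), loose, not to be moved. Origin: centre of its underside; y along its length, z up.

How it is judged:
By the outcome, as a careful person would: the job done as asked, in the order asked, and still so for the second after the job is handed in, with the robot touching nothing.
It also fails if it takes over 122 s, if anything falls off the work surface, if the arm or the gripper's body presses on something with over 40 N, if the wrist force passes 120 N, or if a joint passes its speed limit or range.

### The arm

A 6-joint arm with a two-finger parallel gripper is mounted at the origin on a cart in front of the work surface, level with it; the furniture and walls round the work are solid. World frame = base frame: x ahead of the robot, y to its left, z up, the work surface at z = 0. Lengths are in m, angles in rad, forces in N, time in s.
With the tool pointing down it reaches from about 0.275 to 1 m from the base axis. Payload 8.4 kg.
Tool frame: the origin (TCP) lies on the mounting face of the last link; the fingertips stand 173 mm ahead of it and the grasp point (between the pads) lies 155 mm ahead of it; z points along the fingers, y is the line along which they close (so a half turn about z gives the same grasp; the last joint's range is limited). The gripper opens to 85 mm and grips with 20 to 120 N. Pads are 22 mm wide; open, the fingers measure 114 mm over their backs; the gripper's body (76 mm by 85 mm) begins 54 mm behind the grasp point. The pads swing forward as they close: fully open they stand 13 mm farther back than shut.
Start: joints at [1.268, 0.353, 1.633, -0, 1.155, -0.002], TCP at [0.185, 0.597, 0.405] pointing down, gripper open.
Joint ranges: [-2.63, 2.63], [-0.92, 2.1], [0.06, 2.66], [-1.3, 4.44], [0, 2.69], [-3.02, 3.02]. Speed limits (rad/s): [2.22, 2.22, 2.79, 3.14, 3.14, 3.14].

### API

Orientations are given as a unit quaternion [w, x, y, z].
In Python, from bench import arm, get_image, camera_params, order gives the robot as it stands.
- The arm moves only by the tool move_arm, never from a script. Its argument "targets" is a list of rows, each a list of 7 numbers: the opening, from 0 (shut) to 1 (fully open), then the shift along the world's x, y, z normalised to -1 to 1, where 1 is 0.4 m, then the turn, a rotation vector about the world's x, y, z normalised to -1 to 1, where 1 is 180 degrees. In form: [[claw, dx, dy, dz, wx, wy, wz], ...]. A call has 1 to 10 rows; each row is the pose to reach, as a shift and turn from the pose commanded when the call began, turning the shorter way round; what a row does not reach only later rows make up. A row lasts 1/10 s, in which the tool goes at most 50 mm and 8.59 degrees, less where a joint would pass 70% of its speed; a pose out of reach is approached as far as the arm can. A call with a number of a shift or a turn outside -1 to 1 is refused whole. A call with a gripper value outside its range is refused whole. The fingers move at their own pace and stop on an object; "squeeze" is the grip in N (left out, the last holds). Time passes only in rows, so rows that repeat a pose let the fingers close. It gives the time, the measured TCP pose, the force, the opening and the grip force at its end, in the units of the state.
- arm.read_state(): the state, without advancing time (a new reading comes with each control period).
- get_image(name): name is "scene" or "top"; returns (picture, depth): 384x512x3 uint8, blue, green, red; 384x512 float32, m along the optical axis (not along the pixel's ray), 0 where there is no reading.
- camera_params(name): a dict with "mtx" (3x3 intrinsics, pixels), "k1" (the pictures are not rectified: a ray, as slopes to the right and down, at radius r is drawn at 1 + k1 r^2 times it, then the intrinsics apply), "position" and "attitude" of the camera in the world. Camera axes: x right, y up, looking along -z (the intrinsics and any distortion apply to the point x, -y, -z); pixel columns grow to the right and rows downward; lengths in m; the calibration is good to about 2 mm. A picture is of the moment at which its call begins. camera_params takes no time and is no camera call.
- order.job_done(): hands the job in; it is judged then, once.
The state is a dict: "clock": time; "q": joint angles; "dq": joint speeds; "effort": joint torques, N m; "ee_pos": TCP position; "eef_rot": TCP orientation; "ft_force": force on the tool from outside, world axes, zero at the start; "wrist_torque": the same for the moment, N m; "gripper_width": opening from 0.0 (shut) to 1.0 (fully open); "grip_force": force on a finger pad.
Only numpy, scipy, OpenCV 4.12 (cv2) and the standard library are available. Lean on these libraries where they do the work, as an engineer would, in place of code of your own. Each camera call takes 0.05 s, during which the arm holds its last target. There are 200 camera calls.

## Working session

There is one attempt and no reset: what is moved stays moved. The work goes in short steps, Python scripts to look and compute and a tool call to move; the robot and the scene stay as the last step left them, time stands still between calls to the robot, and variables do not carry over. Pictures are saved under pics/ and viewed, at most 14 in all, crops included, and the job is handed in when it is done.

Besides the shell and the picture viewer there is one more tool, called after ">>>" as name([rows], argument=value, ...), one row to a line, values as JSON. move_arm: Moves the arm, as the interface text tells. Scaled input: -1 to 1 covers 0.4 m each way for a shift and 180 degrees each way for a turn. Its arguments: {"type":"object","properties":{"targets":{"type":"array","items":{"type":"array","items":{"type":"number"}}},"squeeze":{"type":"number"}},"required":["targets"]}

```bash
mkdir -p pics; ls; python3 - <<'E'
from bench import arm,get_image,camera_params
import cv2,numpy as np
for n in("scene","top"):
    p,d=get_image(n); cv2.imwrite(f"pics/{n}0.png",p); np.savez(f"{n}0.npz",p=p,d=d)
    print(n,camera_params(n))
s=arm.read_state(); print({k:np.round(v,4) for k,v in s.items()})
E
```

```text
pics
scene {'mtx': array([[364.9628144 ,   0.        , 252.62886089],
       [  0.        , 364.9628144 , 190.94145057],
       [  0.        ,   0.        ,   1.        ]]), 'k1': -0.07644541338726005, 'position': array([-0.18567355, -0.57616793,  0.60014638]), 'attitude': array([ 0.79298528,  0.44366895, -0.20718726, -0.36249916])}
top {'mtx': array([[395.04785229,   0.        , 253.92340964],
       [  0.        , 395.04785229, 194.85345339],
       [  0.        ,   0.        ,   1.        ]]), 'k1': 0.006842131524593775, 'position': array([0.3493588 , 0.01801924, 1.08437127]), 'attitude': array([-0.70440917, -0.06346725,  0.05065624,  0.70513372])}
{'clock': np.float64(0.1), 'q': array([ 1.2676,  0.3536,  1.634 , -0.    ,  1.1552, -0.0024]), 'dq': array([-0.0016, -0.0006, -0.0029, -0.0007, -0.0005, -0.001 ]), 'effort': array([ 1.00000e-03, -6.06351e+01, -3.42817e+01,  1.00000e-04,
        4.00000e-03, -0.00000e+00]), 'ee_pos': array([0.1851, 0.5967, 0.404 ]), 'eef_rot': array([-1.000e-04,  1.498e-01,  9.887e-01, -6.000e-04]), 'ft_force': array([ 0.2524, -0.2036, -0.0402]), 'wrist_torque': array([0.0198, 0.0041, 0.0211]), 'grip_force': np.float64(0.0), 'gripper_width': np.float64(0.9978)}
```

View pics/top0.png

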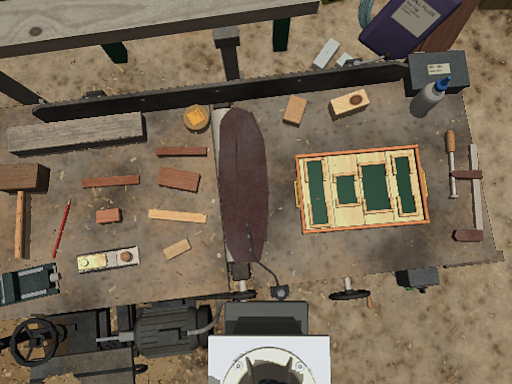

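View pics/scene0.png

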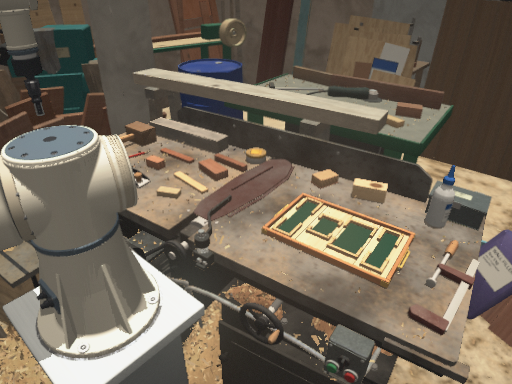

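The top view shows four red pieces on the left (rail or strip at (182,152) and (111,181), block at (179,179), short at (108,215)). The pale pieces are at (178,215) and (177,248). The tray on the right at (362,189) has four green bays, and the dark machine guard around (243,185) lies between the two areas.

```bash
cat > h.py <<'E'
import cv2,numpy as np
from scipy.spatial.transform import Rotation as R
from bench import camera_params,get_image
def rays(n,uv):
    c=camera_params(n);K=c["mtx"];uv=np.atleast_2d(uv).astype(float)
    d=np.c_[(uv[:,0]-K[0,2])/K[0,0],(uv[:,1]-K[1,2])/K[1,1]];s=d.copy()
    for _ in range(10): s=d/(1+c["k1"]*(s**2).sum(1,keepdims=True))
    w,x,y,z=c["attitude"]
    return c["position"],R.from_quat([x,y,z,w]).apply(np.c_[s[:,0],-s[:,1],-np.ones(len(s))])
def plane(n,uv,z):
    o,r=rays(n,uv); return o+r*((z-o[2])/r[:,2])[:,None]
def depthpt(n,uv,d):
    o,r=rays(n,uv); return o+r*np.asarray(d)[:,None]
def blobs(n,mask,amin=60):
    cs,_=cv2.findContours(mask.astype(np.uint8),cv2.RETR_EXTERNAL,cv2.CHAIN_APPROX_NONE)
    return [c for c in cs if cv2.contourArea(c)>amin]
def rect(n,mask_c,z):
    # fill region pixels -> world at z -> moments-based centre/axis + minAreaRect
    m=np.zeros((384,512),np.uint8);cv2.drawContours(m,[mask_c],-1,1,-1)
    v,u=np.nonzero(m);P=plane(n,np.c_[u,v],z)[:,:2]
    (c,s,a)=cv2.minAreaRect((P*1000).astype(np.float32))
    C=P.mean(0);w,V=np.linalg.eigh(np.cov((P-C).T));L=V[:,1]
    return C,np.sqrt(12*w)[::-1],np.degrees(np.arctan2(L[1],L[0]))%180,np.array(c)/1000,np.array(s)
E
python3 - <<'E'
from h import *
z=np.load("top0.npz");p,d=z["p"],z["d"]
hsv=cv2.cvtColor(p,cv2.COLOR_BGR2HSV)
for u,v in[(182,152),(111,181),(179,179),(108,215),(178,215),(177,248),(243,185),(316,190),(345,190),(375,188),(405,184),(60,200),(230,260),(240,120)]:
    print((u,v),hsv[v,u],depthpt("top",[(u,v)],[d[v,u]])[0].round(4))
H,S,V=[hsv[...,i].astype(int) for i in range(3)]
red=((H<12)|(H>172))&(S>110)&(V>60)
roi=np.zeros_like(red);roi[140:260,75:215]=1
for c in blobs("top",red&roi): 
    print("red",cv2.boundingRect(c),[np.round(x,4) for x in rect("top",c,0.02)])
pale=(H>=12)&(H<30)&(S>90)&(V>130)
for c in blobs("top",pale&roi): print("pale",cv2.boundingRect(c),[np.round(x,4) for x in rect("top",c,0.011)])
g=(H>50)&(H<95)&(S>80);roi[:]=0;roi[140:240,290:435]=1
for c in blobs("top",g&roi): print("green",cv2.boundingRect(c),[np.round(x,4) for x in rect("top",c,0.01)])
cv2.imwrite("pics/c.png",cv2.resize(np.vstack([p[140:260,75:235],p[135:245,285:445]]),None,fx=2.6,fy=2.6,interpolation=cv2.INTER_CUBIC))
# heights over a line y at x 0.45..0.5: obstacles
v,u=np.mgrid[60:300:1,0:512:1];P=depthpt("top",np.c_[u.ravel(),v.ravel()],d[v.ravel(),u.ravel()])
for y in np.arange(-0.4,.65,.05):
    print(round(y,2),[round(float(P[(abs(P[:,1]-y)<.025)&(abs(P[:,0]-x)<.025),2].max(initial=-1)),3) for x in np.arange(.25,.75,.05)])
E
```

```text
(182, 152) [ 10 130 133] [0.6442 0.2379 0.0207]
(111, 181) [ 10 132 147] [0.5643 0.4355 0.0116]
(179, 179) [ 10 128 149] [0.5665 0.2428 0.0258]
(108, 215) [ 10 129 182] [0.4671 0.4307 0.0306]
(178, 215) [ 17 112 219] [0.4687 0.2452 0.013 ]
(177, 248) [ 16 101 189] [0.3791 0.2438 0.0187]
(243, 185) [ 4 79 74] [0.5494 0.0671 0.0252]
(316, 190) [70 81 88] [ 0.5369 -0.1328  0.014 ]
(345, 190) [70 84 82] [ 0.5371 -0.2125  0.0114]
(375, 188) [72 93 77] [ 0.5422 -0.2942  0.0127]
(405, 184) [72 96 72] [ 0.554  -0.378   0.0082]
(60, 200) [ 17  63 122] [0.5126 0.5789 0.0024]
(230, 260) [ 18  40 179] [ 0.3473  0.1036 -0.0138]
(240, 120) [ 5 70 80] [0.7354 0.0766 0.0236]
red (96, 208, 24, 16) [array([0.4672, 0.4364]), array([0.0638, 0.0359]), np.float64(96.3016), array([0.4671, 0.4363]), array([36.2419, 63.6348])]
red (82, 175, 58, 13) [array([0.5632, 0.4344]), array([0.1584, 0.026 ]), np.float64(94.1375), array([0.5633, 0.4336]), array([ 26.2475, 158.2072])]
red (157, 167, 43, 25) [array([0.5679, 0.2463]), array([0.1105, 0.0508]), np.float64(79.2752), array([0.5682, 0.2465]), array([110.6371,  
[... 2105 characters left out ...]
1, 0.03, 0.03, 0.03, 0.031]
0.2 [0.005, 0.009, 0.019, 0.022, 0.016, 0.018, 0.033, 0.032, 0.027, 0.039]
0.25 [0.005, 0.007, 0.023, 0.022, 0.016, 0.015, 0.034, 0.033, 0.028, 0.036]
0.3 [0.008, 0.008, 0.021, 0.023, 0.017, 0.016, 0.033, 0.033, 0.028, 0.011]
0.35 [0.004, 0.006, 0.04, 0.018, 0.015, 0.012, 0.016, 0.016, 0.01, 0.058]
0.4 [0.01, 0.01, 0.041, 0.034, 0.035, 0.033, 0.018, 0.015, 0.048, 0.059]
0.45 [0.007, 0.039, 0.06, 0.033, 0.035, 0.033, 0.016, 0.016, 0.056, 0.059]
0.5 [0.004, 0.055, 0.058, 0.009, 0.011, 0.012, 0.017, 0.014, 0.058, 0.058]
0.55 [0.037, 0.054, 0.041, 0.011, 0.015, 0.011, 0.018, 0.016, 0.058, 0.059]
0.6 [0.048, 0.053, 0.029, 0.009, 0.009, 0.012, 0.067, 0.066, 0.06, 0.058]
```

View pics/c.png

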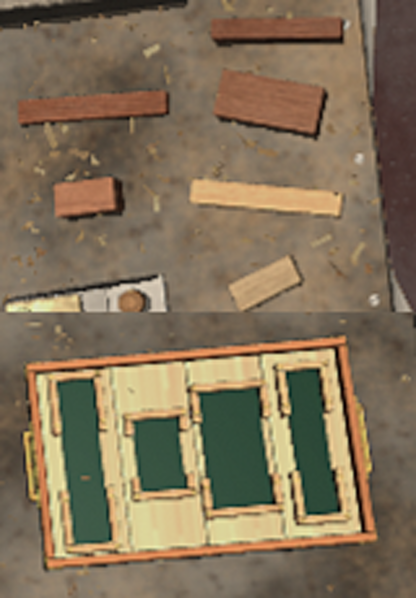

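>>> move_arm([
  [0.65,0.7025,-0.411,-0.335,0,0,-0.369],
  [0.65,0.7025,-0.411,-0.335,0,0,-0.369],
  [0.65,0.7025,-0.411,-0.335,0,0,-0.369],
  [0.65,0.7025,-0.411,-0.335,0,0,-0.369],
  [0.65,0.7025,-0.411,-0.335,0,0,-0.369],
  [0.65,0.7025,-0.411,-0.335,0,0,-0.369],
  [0.65,0.7025,-0.411,-0.335,0,0,-0.369],
  [0.65,0.7025,-0.411,-0.335,0,0,-0.369],
  [0.65,0.7025,-0.411,-0.335,0,0,-0.369],
  [0.65,0.7025,-0.411,-0.335,0,0,-0.369],
], squeeze=40)

```text
clock: 1.1
ee_pos: [0.4659, 0.4327, 0.2706]
eef_rot: [-0.0, 0.666, 0.746, -0.0]
ft_force: [0.4, -0.1, -0.9]
gripper_width: 0.655
grip_force: 0.0
```

>>> move_arm([
  [0.65,0,0,-0.1,0,0,0],
  [0.65,0,0,-0.19,0,0,0],
  [0.65,0,0,-0.23,0,0,0],
  [0.65,0,0,-0.23,0,0,0],
  [0.65,0,0,-0.23,0,0,0],
  [0.1,0,0,-0.23,0,0,0],
  [0.1,0,0,-0.23,0,0,0],
  [0.1,0,0,-0.23,0,0,0],
  [0.1,0,0,-0.23,0,0,0],
  [0.1,0,0,-0.23,0,0,0],
])

```text
clock: 2.1
ee_pos: [0.4668, 0.4332, 0.1807]
eef_rot: [0.0, 0.667, 0.745, 0.002]
ft_force: [-1.1, 0.2, 8.5]
gripper_width: 0.391
grip_force: 41.3
```

>>> move_arm([
  [0.1,0,0,0.1,0,0,0],
  [0.1,0,0,0.23,0,0,0],
  [0.1,0.02,-0.12,0.23,0,0,-0.04],
  [0.1,0.04,-0.24,0.23,0,0,-0.08],
  [0.1,0.06,-0.36,0.23,0,0,-0.12],
  [0.1,0.08,-0.48,0.23,0,0,-0.16],
  [0.1,0.09,-0.6,0.23,0,0,-0.2],
  [0.1,0.09,-0.72,0.23,0,0,-0.24],
  [0.1,0.09,-0.8,0.23,0,0,-0.28],
  [0.1,0.09,-0.8,0.23,0,0,-0.3],
])

```text
clock: 3.1
ee_pos: [0.502, 0.1091, 0.2715]
eef_rot: [0.0, 0.934, 0.357, 0.0]
ft_force: [-0.7, 0.7, 0.6]
gripper_width: 0.387
grip_force: 40.3
```

>>> move_arm([
  [0.1,0.09,-0.1,0,0,0,-0.04],
  [0.1,0.09,-0.2,0,0,0,-0.08],
  [0.1,0.09,-0.3,0,0,0,-0.12],
  [0.1,0.09,-0.4,0,0,0,-0.16],
  [0.1,0.09,-0.5,0,0,0,-0.209],
  [0.1,0.09,-0.6,0,0,0,-0.209],
  [0.1,0.09,-0.7,0,0,0,-0.209],
  [0.1,0.09,-0.816,0,0,0,-0.209],
  [0.1,0.09,-0.816,0,0,0,-0.209],
  [0.1,0.09,-0.816,0,0,0,-0.209],
])

```text
clock: 4.1
ee_pos: [0.538, -0.2148, 0.2712]
eef_rot: [0.0, 0.999, 0.04, 0.0]
ft_force: [-0.2, 0.6, -1.2]
gripper_width: 0.392
grip_force: 40.4
```

```bash
python3 - <<'E'
from h import *
from bench import arm
s=arm.read_state();w,x,y,z=s["eef_rot"]
yy=R.from_quat([x,y,z,w]).apply([0,1,0]);print(s["ee_pos"],np.degrees(np.arctan2(yy[1],yy[0])),s["gripper_width"],s["ft_force"])
p,_=get_image("scene");cv2.imwrite("pics/s1.png",cv2.resize(p[130:300,200:450],None,fx=3,fy=3))
E
```

```text
[ 0.53795125 -0.2147699   0.27121716] -85.41527959249157 0.39181537791422527 [-0.23920045  0.5678964  -1.24509418]
```

View pics/s1.png

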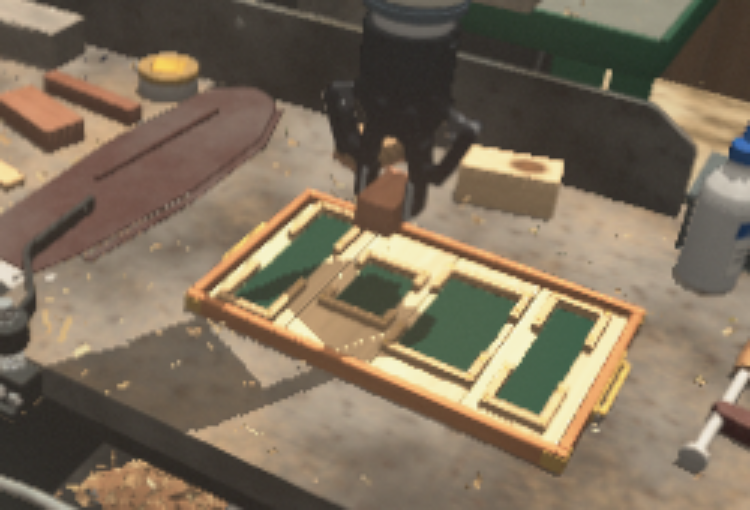

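The short block is held level at about (385,200) in the crop, above its own bay. I'm lowering it now.

>>> move_arm([
  [0.1,0,0,-0.1,0,0,0],
  [0.1,0,0,-0.17,0,0,0],
  [0.1,0,0,-0.2,0,0,0],
  [0.1,0,0,-0.2,0,0,0],
  [0.6,0,0,-0.2,0,0,0],
  [0.6,0,0,-0.2,0,0,0],
  [0.6,0,0,-0.2,0,0,0],
  [0.6,0,0,-0.1,0,0,0],
  [0.6,0,0,0,0,0,0],
  [0.6,0,0,0,0,0,0],
])

```text
clock: 5.15
ee_pos: [0.5401, -0.2145, 0.276]
eef_rot: [0.002, 0.999, 0.041, 0.004]
ft_force: [-0.0, 0.8, 0.8]
gripper_width: 0.598
grip_force: 0.0
```

>>> move_arm([
  [0.8,0.035,0.1,0,0,0,0.04],
  [0.8,0.035,0.2,0,0,0,0.08],
  [0.8,0.035,0.3,0,0,0,0.12],
  [0.8,0.035,0.4,0,0,0,0.16],
  [0.8,0.035,0.5,0,0,0,0.2],
  [0.8,0.035,0.6,0,0,0,0.24],
  [0.8,0.035,0.7,0,0,0,0.28],
  [0.8,0.035,0.8,0,0,0,0.32],
  [0.8,0.035,0.8,0,0,0,0.32],
])

```text
clock: 6.05
ee_pos: [0.552, 0.11, 0.2706]
eef_rot: [-0.0, 0.854, 0.521, 0.001]
ft_force: [0.4, -0.2, -0.5]
gripper_width: 0.802
grip_force: 0.0
```

```bash
python3 - <<'E'
from h import *
from bench import arm
s=arm.read_state();w,x,y,z=s["eef_rot"]
yy=R.from_quat([x,y,z,w]).apply([0,1,0]);print(s["ee_pos"],np.degrees(np.arctan2(yy[1],yy[0])))
p,_=get_image("top");cv2.imwrite("pics/t1.png",cv2.resize(p[135:245,285:445],None,fx=3,fy=3))
E
```

```text
[0.55197238 0.11000269 0.27057746] -27.249845028262598
```

View pics/t1.png

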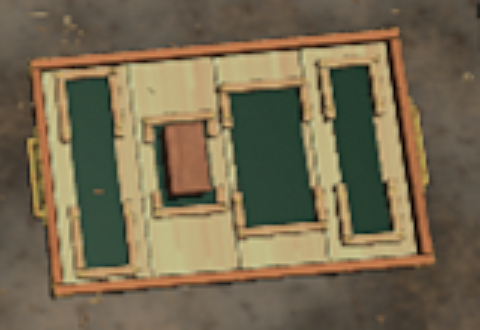

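The short block sits in its bay at about (187,158) in the crop. I'll measure it more precisely later and go on to the large block.

>>> move_arm([
  [0.82,0.036,0.1,0,0,0,0.04],
  [0.82,0.036,0.2,0,0,0,0.08],
  [0.82,0.036,0.336,0,0,0,0.092],
  [0.82,0.036,0.336,0,0,0,0.092],
  [0.82,0.036,0.336,0,0,0,0.092],
  [0.82,0.036,0.336,0,0,0,0.092],
])

```text
clock: 6.7
ee_pos: [0.5664, 0.239, 0.2703]
eef_rot: [0.0, 0.773, 0.635, -0.001]
ft_force: [0.5, 0.5, 0.7]
gripper_width: 0.822
grip_force: 0.0
```

>>> move_arm([
  [0.82,0,0,-0.1,0,0,0],
  [0.82,0,0,-0.19,0,0,0],
  [0.82,0,0,-0.23,0,0,0],
  [0.82,0,0,-0.23,0,0,0],
  [0.4,0,0,-0.23,0,0,0],
  [0.4,0,0,-0.23,0,0,0],
  [0.4,0,0,-0.23,0,0,0],
  [0.4,0,0,-0.23,0,0,0],
  [0.4,0,0,-0.23,0,0,0],
], squeeze=50)

```text
clock: 7.6
ee_pos: [0.5673, 0.2407, 0.1803]
eef_rot: [0.0, 0.772, 0.635, 0.001]
ft_force: [0.0, -1.8, 8.4]
gripper_width: 0.577
grip_force: 53.8
```

```bash
python3 - <<'E'
from h import *
p,_=get_image("top");hsv=cv2.cvtColor(p,cv2.COLOR_BGR2HSV);H,S,V=[hsv[...,i].astype(int) for i in range(3)]
red=((H<12)|(H>172))&(S>110)&(V>60);roi=np.zeros_like(red);roi[170:208,335:360]=1
for c in blobs("top",red&roi,30): print([np.round(x,4) for x in rect("top",c,.04)])
E
```

```text
[array([ 0.5388, -0.2109]), array([0.0637, 0.0331]), np.float64(4.384), array([ 0.5392, -0.2108]), array([63.5394, 33.3108])]
```

>>> move_arm([
  [0.4,0,0,0.1,0,0,0],
  [0.4,0,0,0.23,0,0,0],
  [0.4,0,-0.12,0.23,0,0,-0.04],
  [0.4,0,-0.24,0.23,0,0,-0.08],
  [0.4,0,-0.36,0.23,0,0,-0.12],
  [0.4,-0.02,-0.48,0.23,0,0,-0.16],
  [0.4,-0.03,-0.6,0.23,0,0,-0.2],
  [0.4,-0.03,-0.72,0.23,0,0,-0.24],
  [0.4,-0.03,-0.8,0.23,0,0,-0.28],
  [0.4,-0.03,-0.8,0.23,0,0,-0.3],
])

```text
clock: 8.65
ee_pos: [0.5545, -0.083, 0.2715]
eef_rot: [0.001, 0.977, 0.211, 0.001]
ft_force: [0.4, 0.6, -1.1]
gripper_width: 0.571
grip_force: 52.8
```

>>> move_arm([
  [0.4,-0.036,-0.1,0,0,0,-0.04],
  [0.4,-0.036,-0.2,0,0,0,-0.08],
  [0.4,-0.036,-0.3,0,0,0,-0.113],
  [0.4,-0.036,-0.4,0,0,0,-0.113],
  [0.4,-0.036,-0.5,0,0,0,-0.113],
  [0.4,-0.036,-0.535,0,0,0,-0.113],
  [0.4,-0.036,-0.535,0,0,0,-0.113],
  [0.4,-0.036,-0.535,0,0,0,-0.113],
  [0.4,-0.036,-0.535,0,0,0,-0.113],
])

```text
clock: 9.55
ee_pos: [0.5402, -0.2921, 0.2707]
eef_rot: [-0.0, 0.999, 0.04, -0.0]
ft_force: [-0.2, 0.6, -0.9]
gripper_width: 0.571
grip_force: 52.8
```

```bash
cat > st.py <<'E'
from h import *
from bench import arm
s=arm.read_state();w,x,y,z=s["eef_rot"]
yy=R.from_quat([x,y,z,w]).apply([0,1,0]);print(s["ee_pos"].round(4),np.degrees(np.arctan2(yy[1],yy[0])).round(2),s["gripper_width"],s["ft_force"],s["q"].round(2))
E
python3 st.py
```

```text
[ 0.5402 -0.2921  0.2707] -85.4 0.5705368703950713 [-0.18849305  0.62470109 -0.94302928] [-0.5   0.49  1.76  0.    0.89  0.99]
```

>>> move_arm([
  [0.4,0,-0.005,-0.1,0,0,0],
  [0.4,0,-0.005,-0.17,0,0,0],
  [0.4,0,-0.005,-0.2,0,0,0],
  [0.4,0,-0.005,-0.2,0,0,0],
  [0.72,0,-0.005,-0.2,0,0,0],
  [0.72,0,-0.005,-0.2,0,0,0],
  [0.72,0,-0.005,-0.2,0,0,0],
  [0.72,0,-0.005,-0.1,0,0,0],
  [0.72,0,-0.005,0,0,0,0],
  [0.72,0,-0.005,0,0,0,0],
])

```text
clock: 10.55
ee_pos: [0.5421, -0.2965, 0.2764]
eef_rot: [0.002, 0.999, 0.04, 0.004]
ft_force: [1.8, 0.6, 0.1]
gripper_width: 0.723
grip_force: 0.0
```

>>> move_arm([
  [0.5,0.1,0.1,0,0,0,0.04],
  [0.5,0.1,0.22,0,0,0,0.08],
  [0.5,0.1,0.34,0,0,0,0.12],
  [0.5,0.1,0.46,0,0,0,0.16],
  [0.5,0.1,0.58,0,0,0,0.2],
  [0.5,0.1,0.7,0,0,0,0.24],
  [0.5,0.1,0.82,0,0,0,0.28],
  [0.5,0.1,0.94,0,0,0,0.32],
  [0.5,0.1,1.0,0,0,0,0.36],
  [0.5,0.1,1.0,0,0,0,0.36],
])

```text
clock: 11.55
ee_pos: [0.58, 0.1076, 0.2707]
eef_rot: [-0.0, 0.82, 0.572, 0.0]
ft_force: [0.3, -0.4, -0.0]
gripper_width: 0.5
grip_force: 0.0
```

```bash
python3 st.py; python3 - <<'E'
from h import *
p,_=get_image("top");hsv=cv2.cvtColor(p,cv2.COLOR_BGR2HSV);H,S,V=[hsv[...,i].astype(int) for i in range(3)]
red=((H<12)|(H>172))&(S>110)&(V>60)
roi=np.zeros_like(red);roi[155:220,335:392]=1
for c in blobs("top",red&roi,30): print([np.round(x,4) for x in rect("top",c,.038)])
roi[:]=0;roi[140:190,75:215]=1
for c in blobs("top",red&roi,30): print("tbl",[np.round(x,4) for x in rect("top",c,.02)])
E
```

```text
[0.58   0.1076 0.2707] -20.27 0.49962908664417177 [ 0.31791322 -0.35060577 -0.022407  ] [0.18 0.46 1.82 0.   0.87 0.53]
[array([ 0.5392, -0.2114]), array([0.0639, 0.0331]), np.float64(4.563), array([ 0.5396, -0.2114]), array([63.6611, 33.0349])]
[array([ 0.5465, -0.293 ]), array([0.1119, 0.0496]), np.float64(4.4447), array([ 0.5467, -0.2933]), array([111.1858,  51.2466])]
tbl [array([0.5634, 0.4347]), array([0.1573, 0.026 ]), np.float64(94.0303), array([0.5636, 0.435 ]), array([ 26.1707, 155.4282])]
tbl [array([0.649, 0.304]), array([0.0225, 0.0162]), np.float64(175.9756), array([0.649, 0.304]), array([20.5455, 14.0188])]
```

>>> move_arm([
  [0.5,0.08,0.12,0,0,0,0.04],
  [0.5,0.17,0.24,0,0,0,0.08],
  [0.5,0.17,0.34,0,0,0,0.112],
  [0.5,0.17,0.34,0,0,0,0.112],
  [0.5,0.17,0.34,0,0,0,0.112],
  [0.5,0.17,0.34,0,0,0,0.112],
  [0.5,0.17,0.34,0,0,0,0.112],
  [0.5,0.17,0.34,0,0,0,0.112],
])

```text
clock: 12.4
ee_pos: [0.6481, 0.239, 0.2708]
eef_rot: [-0.0, 0.711, 0.703, -0.0]
ft_force: [-0.5, 0.5, -0.2]
gripper_width: 0.502
grip_force: 0.0
```

```bash
python3 st.py
```

```text
[0.6481 0.239  0.2708] -0.62 0.5018372172269746 [-0.53163297  0.50381889 -0.21760489] [ 0.35  0.59  1.58 -0.    0.97  0.36]
```

Aligned within about 2 mm, so I'm descending on the rail.

>>> move_arm([
  [0.5,0,0.004,-0.1,0,0,0],
  [0.5,0,0.004,-0.19,0,0,0],
  [0.5,0,0.004,-0.235,0,0,0],
  [0.5,0,0.004,-0.235,0,0,0],
  [0.05,0,0.004,-0.235,0,0,0],
  [0.05,0,0.004,-0.235,0,0,0],
  [0.05,0,0.004,-0.235,0,0,0],
  [0.05,0,0.004,-0.235,0,0,0],
  [0.05,0,0.004,-0.235,0,0,0],
])

```text
clock: 13.3
ee_pos: [0.6488, 0.2423, 0.1784]
eef_rot: [0.001, 0.71, 0.704, 0.001]
ft_force: [-0.3, 0.1, 6.9]
gripper_width: 0.244
grip_force: 51.4
```

>>> move_arm([
  [0.05,0,0,0.1,0,0,0],
  [0.05,0,0,0.235,0,0,0],
  [0.05,-0.02,-0.12,0.235,0,0,-0.04],
  [0.05,-0.05,-0.24,0.235,0,0,-0.08],
  [0.05,-0.08,-0.36,0.235,0,0,-0.12],
  [0.05,-0.1,-0.48,0.235,0,0,-0.16],
  [0.05,-0.1,-0.6,0.235,0,0,-0.2],
  [0.05,-0.1,-0.72,0.235,0,0,-0.24],
  [0.05,-0.1,-0.8,0.235,0,0,-0.28],
  [0.05,-0.1,-0.8,0.235,0,0,-0.3],
])

```text
clock: 14.3
ee_pos: [0.608, -0.0818, 0.2714]
eef_rot: [0.001, 0.954, 0.301, 0.0]
ft_force: [0.2, 0.1, -0.4]
gripper_width: 0.244
grip_force: 50.5
```

```bash
python3 st.py
```

```text
[ 0.608  -0.0818  0.2714] -54.97 0.2443857758824434 [ 0.24749328  0.06493028 -0.43059113] [-0.14  0.49  1.76 -0.    0.89  0.82]
```

>>> move_arm([
  [0.05,-0.05,-0.12,0,0,0,-0.04],
  [0.05,-0.1,-0.24,0,0,0,-0.08],
  [0.05,-0.1425,-0.36,0,0,0,-0.12],
  [0.05,-0.1425,-0.48,0,0,0,-0.168],
  [0.05,-0.1425,-0.6,0,0,0,-0.168],
  [0.05,-0.1425,-0.728,0,0,0,-0.168],
  [0.05,-0.1425,-0.728,0,0,0,-0.168],
  [0.05,-0.1425,-0.728,0,0,0,-0.168],
  [0.05,-0.1425,-0.728,0,0,0,-0.168],
])

```text
clock: 15.2
ee_pos: [0.551, -0.3682, 0.2707]
eef_rot: [-0.0, 0.999, 0.046, -0.0]
ft_force: [0.9, 1.3, -0.1]
gripper_width: 0.244
grip_force: 50.5
```

```bash
python3 st.py
```

```text
[ 0.551  -0.3682  0.2707] -84.73 0.24368461394744093 [ 0.92114561  1.31486206 -0.06211944] [-0.59  0.55  1.65  0.    0.94  0.89]
```

>>> move_arm([
  [0.05,0,-0.007,-0.05,0,0,0],
  [0.05,0,-0.007,-0.05,0,0,0],
  [0.05,0,-0.007,-0.05,0,0,0],
])

```text
clock: 15.5
ee_pos: [0.5513, -0.3705, 0.2506]
eef_rot: [-0.0, 0.999, 0.047, -0.001]
ft_force: [0.3, -0.7, -0.6]
gripper_width: 0.246
grip_force: 50.5
```

>>> move_arm([
  [0.05,0,-0.005,-0.1,0,0,0],
  [0.05,0,-0.005,-0.154,0,0,0],
  [0.05,0,-0.005,-0.154,0,0,0],
  [0.05,0,-0.005,-0.154,0,0,0],
  [0.42,0,-0.005,-0.154,0,0,0],
  [0.42,0,-0.005,-0.154,0,0,0],
  [0.42,0,-0.005,-0.154,0,0,0],
  [0.42,0,-0.005,-0.07,0,0,0],
  [0.42,0,-0.005,0.05,0,0,0],
  [0.42,0,-0.005,0.05,0,0,0],
])

```text
clock: 16.5
ee_pos: [0.5532, -0.3753, 0.2775]
eef_rot: [0.003, 0.999, 0.046, 0.004]
ft_force: [0.2, -1.1, -0.7]
gripper_width: 0.418
grip_force: 0.0
```

>>> move_arm([
  [0.5,0,0.12,0,0,0,0.04],
  [0.5,0,0.24,0,0,0,0.08],
  [0.5,0,0.36,0,0,0,0.12],
  [0.5,0,0.48,0,0,0,0.16],
  [0.5,0,0.6,0,0,0,0.2],
  [0.5,0,0.72,0,0,0,0.24],
  [0.5,0,0.84,0,0,0,0.28],
  [0.5,0,0.96,0,0,0,0.32],
  [0.5,0,1.0,0,0,0,0.36],
  [0.5,0,1.0,0,0,0,0.36],
])

```text
clock: 17.5
ee_pos: [0.5511, 0.0285, 0.2709]
eef_rot: [0.0, 0.817, 0.576, 0.0]
ft_force: [-0.0, -0.5, 0.8]
gripper_width: 0.505
grip_force: 0.0
```

```bash
python3 st.py; python3 - <<'E'
from h import *
p,_=get_image("top");hsv=cv2.cvtColor(p,cv2.COLOR_BGR2HSV);H,S,V=[hsv[...,i].astype(int) for i in range(3)]
red=((H<12)|(H>172))&(S>110)&(V>60)
roi=np.zeros_like(red);roi[155:218,392:418]=1
for c in blobs("top",red&roi,30): print([np.round(x,4) for x in rect("top",c,.032)])
E
```

```text
[0.5511 0.0285 0.2709] -19.6 0.5046408455879444 [-0.01095026 -0.54712016  0.76169949] [0.05 0.41 1.9  0.   0.83 0.39]
[array([ 0.5524, -0.3724]), array([0.1426, 0.022 ]), np.float64(5.1598), array([ 0.5522, -0.3731]), array([140.3397,  23.3013])]
```

>>> move_arm([
  [0.5,0.034,0.12,0,0,0,0.04],
  [0.5,0.034,0.24,0,0,0,0.08],
  [0.5,0.034,0.36,0,0,0,0.132],
  [0.5,0.034,0.48,0,0,0,0.132],
  [0.5,0.034,0.6,0,0,0,0.132],
  [0.5,0.034,0.72,0,0,0,0.132],
  [0.5,0.034,0.84,0,0,0,0.132],
  [0.5,0.034,0.96,0,0,0,0.132],
  [0.5,0.034,1.0,0,0,0,0.132],
  [0.5,0.034,1.0,0,0,0,0.132],
])

```text
clock: 18.55
ee_pos: [0.5652, 0.4271, 0.2704]
eef_rot: [0.0, 0.683, 0.73, 0.0]
ft_force: [-0.0, -0.0, -0.3]
gripper_width: 0.501
grip_force: 0.0
```

>>> move_arm([
  [0.5,0,0.025,-0.05,0,0,0],
  [0.5,0,0.025,-0.05,0,0,0],
  [0.5,0,0.025,-0.05,0,0,0],
])

```text
clock: 18.85
ee_pos: [0.5652, 0.4341, 0.2503]
eef_rot: [0.0, 0.684, 0.73, -0.001]
ft_force: [-0.9, -0.1, -0.2]
gripper_width: 0.499
grip_force: 0.0
```

```bash
python3 st.py
```

```text
[0.5652 0.4341 0.2503] 3.7 0.4987191948710235 [-0.94550914 -0.1174881  -0.22520113] [ 0.65  0.64  1.54 -0.    0.97  0.59]
```

>>> move_arm([
  [0.5,0,0.008,-0.1,0,0,0],
  [0.5,0,0.008,-0.16,0,0,0],
  [0.5,0,0.008,-0.187,0,0,0],
  [0.5,0,0.008,-0.187,0,0,0],
  [0.1,0,0.008,-0.187,0,0,0],
  [0.1,0,0.008,-0.187,0,0,0],
  [0.1,0,0.008,-0.187,0,0,0],
  [0.1,0,0.008,-0.187,0,0,0],
  [0.1,0,0.008,-0.187,0,0,0],
])

```text
clock: 19.75
ee_pos: [0.5655, 0.4397, 0.1778]
eef_rot: [0.0, 0.683, 0.73, 0.001]
ft_force: [0.2, -2.3, 7.7]
gripper_width: 0.275
grip_force: 50.4
```

>>> move_arm([
  [0.1,0,0,0.1,0,0,0],
  [0.1,0,0,0.235,0,0,0],
  [0.1,-0.02,-0.12,0.235,0,0,-0.04],
  [0.1,-0.03,-0.24,0.235,0,0,-0.08],
  [0.1,-0.04,-0.36,0.235,0,0,-0.12],
  [0.1,-0.05,-0.48,0.235,0,0,-0.16],
  [0.1,-0.05,-0.6,0.235,0,0,-0.2],
  [0.1,-0.05,-0.72,0.235,0,0,-0.24],
  [0.1,-0.05,-0.8,0.235,0,0,-0.28],
  [0.1,-0.05,-0.8,0.235,0,0,-0.3],
])

```text
clock: 20.75
ee_pos: [0.5445, 0.1159, 0.2705]
eef_rot: [0.0, 0.942, 0.337, -0.0]
ft_force: [0.6, 0.3, -0.8]
gripper_width: 0.271
grip_force: 49.6
```

```bash
python3 st.py
```

```text
[0.5445 0.1159 0.2705] -50.63 0.27149878352333173 [ 0.56334772  0.27256276 -0.81288586] [ 0.21  0.41  1.89 -0.    0.84  1.09]
```

>>> move_arm([
  [0.1,-0.034,-0.12,0,0,0,-0.04],
  [0.1,-0.034,-0.24,0,0,0,-0.08],
  [0.1,-0.034,-0.36,0,0,0,-0.12],
  [0.1,-0.034,-0.48,0,0,0,-0.16],
  [0.1,-0.034,-0.615,0,0,0,-0.192],
  [0.1,-0.034,-0.615,0,0,0,-0.192],
  [0.1,-0.034,-0.615,0,0,0,-0.192],
  [0.1,-0.034,-0.615,0,0,0,-0.192],
])

```text
clock: 21.55
ee_pos: [0.5311, -0.126, 0.2701]
eef_rot: [-0.0, 0.999, 0.046, 0.0]
ft_force: [-0.8, 0.3, 1.1]
gripper_width: 0.273
grip_force: 49.6
```

>>> move_arm([
  [0.1,0,0,-0.05,0,0,0],
  [0.1,0,0,-0.05,0,0,0],
  [0.1,0,0,-0.05,0,0,0],
])

```text
clock: 21.85
ee_pos: [0.5311, -0.1253, 0.2498]
eef_rot: [-0.0, 0.999, 0.047, -0.001]
ft_force: [0.3, -0.2, -0.7]
gripper_width: 0.278
grip_force: 49.6
```

```bash
python3 st.py; python3 - <<'E'
from h import *
p,_=get_image("scene");cv2.imwrite("pics/s2.png",cv2.resize(p[130:300,200:450],None,fx=3,fy=3))
E
```

```text
[ 0.5311 -0.1253  0.2498] -84.61 0.27752723131919366 [ 0.27130136 -0.18308246 -0.72258784] [-0.23  0.43  1.92  0.    0.79  1.24]
```

View pics/s2.png

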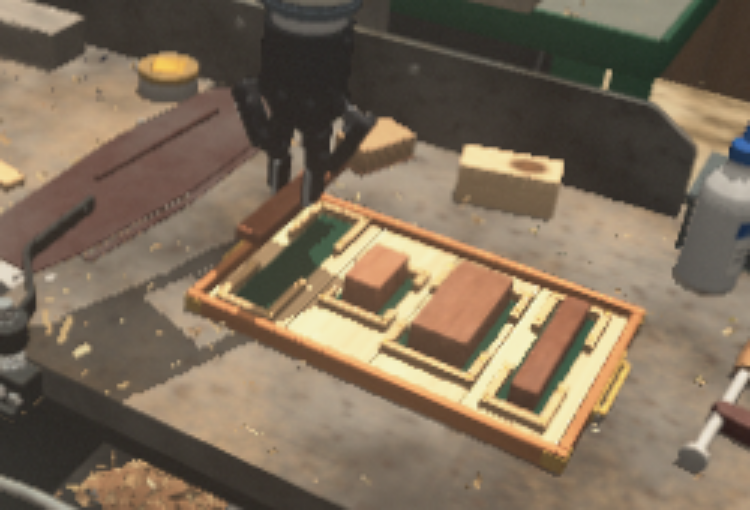

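The strip is held level above its bay. The short block, large block and rail lie flat in theirs, at (375,275), (462,310) and (548,350). I'm correcting y by -9 mm and lowering the strip.

>>> move_arm([
  [0.1,0,-0.023,0,0,0,0],
  [0.1,0,-0.023,-0.08,0,0,0],
  [0.1,0,-0.023,-0.157,0,0,0],
  [0.1,0,-0.023,-0.157,0,0,0],
  [0.1,0,-0.023,-0.157,0,0,0],
  [0.42,0,-0.023,-0.157,0,0,0],
  [0.42,0,-0.023,-0.157,0,0,0],
  [0.42,0,-0.023,-0.157,0,0,0],
  [0.42,0,-0.023,-0.07,0,0,0],
  [0.42,0,-0.023,0.05,0,0,0],
])

```text
clock: 22.9
ee_pos: [0.5301, -0.1356, 0.2692]
eef_rot: [-0.001, 0.999, 0.046, -0.002]
ft_force: [1.4, -0.6, 0.1]
gripper_width: 0.416
grip_force: 0.0
```

>>> move_arm([
  [0.42,0,0.1,0.1,0,0,0],
  [0.42,0,0.2,0.1,0,0,0],
  [0.42,0,0.3,0.1,0,0,0],
  [0.42,0,0.4,0.1,0,0,0],
  [0.42,0,0.6,0.1,0,0,0],
  [0.42,0,0.6,0.1,0,0,0],
  [0.42,0,0.6,0.1,0,0,0],
  [0.42,0,0.6,0.1,0,0,0],
])

```text
clock: 23.7
ee_pos: [0.531, 0.1046, 0.3102]
eef_rot: [0.0, 0.999, 0.047, 0.0]
ft_force: [-1.0, 0.3, -0.1]
gripper_width: 0.423
grip_force: 0.0
```

```bash
python3 - <<'E'
from h import *
p,_=get_image("top");hsv=cv2.cvtColor(p,cv2.COLOR_BGR2HSV);H,S,V=[hsv[...,i].astype(int) for i in range(3)]
red=((H<12)|(H>172))&(S>110)&(V>60)
roi=np.zeros_like(red);roi[155:230,305:330]=1
for c in blobs("top",red&roi,30): print([np.round(x,4) for x in rect("top",c,.022)])
cv2.imwrite("pics/t2.png",cv2.resize(p[135:260,75:445],None,fx=2.1,fy=2.1))
E
```

```text
[array([ 0.5317, -0.1354]), array([0.1602, 0.0242]), np.float64(3.9385), array([ 0.5325, -0.1356]), array([158.825 ,  24.5206])]
```

View pics/t2.png

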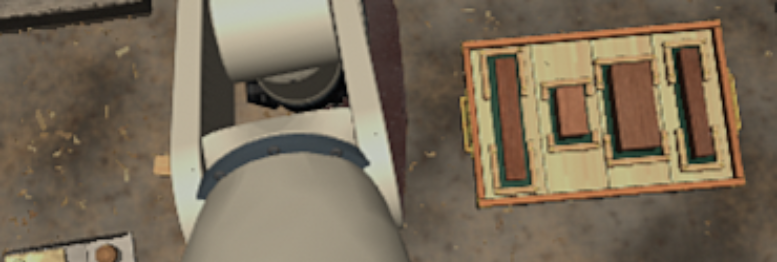

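All four red parts lie in their own bays, at (508,117), (570,111), (635,107) and (694,103) in the crop. They sit within about 3 mm of the bay centres, and the arm is clear of them.

```bash
python3 -c "
from bench import order;print(order.job_done())"
```

```text
the job is handed in; nothing more can be done
None
```

The four red-brown parts lie flat in their own cradles, each within about 3 mm of its bay's centre, the pale test cuts were not touched, and the job is handed in at about 24 s of the 122 s allowed.

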